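Close and start the multi-cooker

TASK

Get the multi-cooker going with light touches of the fingertips: push its lid shut at the front lip, then push the steam-vent lever on the lid from the left right across to its sealed end on the right, then tap the oblong programme key and last the round start key, each fully down and let up again. Do not press the small square cancel key between them, push only lightly, and leave the cooker and everything round it standing where it is, lifting nothing.

Things in the scene. Friction and masses are not known exactly. Their poses are not given: they have to be found in the camera images.
- cooker: white round multi-cooker, 212 mm across, 2.6 kg, loose on rubber feet. Origin: centre of its underside; x points from its front (lip, keys) to its back (hinge), y to the left of a person before its front, z up; turned up to 20 degrees. Rim 140 mm high; with the lid shut the flat lid top is 175 mm high. The hinge line runs along y at x = +112 mm, height 140 mm
- cooker_lid (a joint): hinged white lid of 217 mm diameter: 0 rad shut, grows as it opens (front edge up); it starts ajar. Its weight is balanced by a spring and it stays where it is left by friction; some 2 N down at the lip shuts it, against a firm stop
- lid_lip (a point): middle of the top of the lid's front lip (62 mm wide along y, 24 mm deep), where to push the lid down. It turns with the lid about the hinge line, so it swings forward (cooker -x) by up to 30 mm as the lid shuts: follow it. Lid shut: cooker x = -98 mm, y = 0, height 174.5 mm; that is 210 mm before the hinge line and 34.5 mm above it
- vent (a joint): black steam-vent lever on the lid: 0 rad venting (end stop, lever points to the front and 40 degrees to the cooker's left, +y), 1.4 rad sealed (end stop, points to the front and 40 degrees to the right, -y); it starts near the venting end and stays where it is left. About 1 N at its end moves it
- vent_end (a point): on the top of the vent lever, 45 mm from its pivot (the lever is 50 mm long, 11 mm thick, its sides reach from 7 to 23 mm above the lid). The pivot is at cooker x = +40 mm, y = 0. A push straight along the cooker's -y against the lever's +y side at cooker x = +8 mm takes it the whole way
- programme_top (a point): centre of the top of the grey oblong programme key (16 x 32 mm, long along y) on the lid's black panel, the left of the row of three: with the lid shut at cooker x = -43 mm, y = +52 mm, height 184 mm (9 mm proud of the lid). It presses in 4 mm along the lid's normal, taking 3.6 N, and springs back
- programme_key (a joint): travel of the programme key: 0 up, 0.004 m fully down
- start_top (a point): centre of the top of the grey round start key (26 mm diameter), the right of the row: cooker x = -43 mm, y = -52 mm, otherwise as the programme key
- start_key (a joint): travel of the start key: 0 up, 0.004 m fully down
- cancel_top (a point): centre of the top of the small grey square cancel key (14 x 14 mm) in the middle of the row, cooker x = -43 mm, y = 0, same height and spring; not to be pressed
- cancel_key (a joint): travel of the cancel key: 0 up, 0.004 m fully down
- bowl: loose painted bowl, 152 mm diameter, 80 mm high, origin under its centre; leave alone
- tumbler: loose glass tumbler, 81 mm diameter, 91 mm high, behind the bowl, origin under its centre; leave alone
- salt: loose glass salt shaker, 44 mm diameter, 90 mm high, in front of the bowl, origin under its centre; leave alone
- spice_a: loose spice jar with black cap, 41 mm diameter, 105 mm high, beside the cooker, origin under its centre; leave alone
- spice_b: loose spice jar with black cap, same size, beside the first; leave alone
- mug: loose green and white mug, 90 mm diameter, 97 mm high, on the right, origin under its centre; leave alone
- oil: loose oil bottle, 58 mm diameter, 208 mm high, at the back, origin under its centre; leave alone

How it is judged:
By the outcome, as a careful person would: the job done as asked, in the order asked, and still so for the second after the job is handed in, with the robot touching nothing.
It also fails if it takes over 54 s, if anything falls off the work surface, if the arm or the gripper's body presses on something with over 40 N, if the wrist force passes 120 N, or if a joint passes its speed limit or range.

ROBOT

A 7-joint arm with a two-finger parallel gripper is mounted at the origin on a cart in front of the work surface, level with it; the furniture and walls round the work are solid. World frame = base frame: x ahead of the robot, y to its left, z up, the work surface at z = 0. Lengths are in mm, angles in rad, forces in N, time in s.
With the tool pointing down it reaches from about 400 to 875 mm from the base axis. Payload 19.3 kg.
Tool frame: the origin (TCP) lies on the centre line of the jaws, within the pads' length; the fingertips stand 17 mm ahead of it and the grasp point (between the pads) lies 2 mm behind it; z points along the fingers, y is the line along which they close (so a half turn about z gives the same grasp; the last joint's range is limited). The gripper opens to 85 mm and grips with 20 to 120 N. Pads are 22 mm wide; open, the fingers measure 114 mm over their backs; the gripper's body (76 mm by 85 mm) begins 54 mm behind the grasp point. The pads swing forward as they close: fully open they stand 13 mm farther back than shut.
Start: joints at [1.149, 0.521, -0.036, 1.599, 0.021, 1.021, -0.113], TCP at [215.339, -586.722, 216.491] pointing down, gripper open.
Joint ranges: [-2.91, 2.91], [-0.3, 2.13], [-1.5, 1.42], [0.17, 2.43], [-1.26, 4.41], [0.16, 1.93], [-2.52, 2.52]. Speed limits (rad/s): [1.89, 1.89, 2.39, 2.39, 3.01, 3.01, 3.01].

INTERFACE

Orientations are given as a 3x3 rotation matrix whose columns are the frame's x, y, z axes.
In Python, from plant import manip gives the robot as it stands. The module is installed in compiled form; this text tells all that it offers. Calls block until the motion is done:
- manip.reach(position, orientation): joint-space move of the TCP to a pose.
- manip.move_l(position, attitude=None, max_speed=150): straight line of the TCP; attitude=None keeps the orientation; max_speed is the mean speed in mm/s.
- manip.set_joints(angles): joint-space move.
- manip.grip(opening, effort=None): opening from 0.0 (shut) to 1.0 (fully open); effort is the grip in N (None keeps the last); returns when the fingers have stopped.
- manip.wait(seconds).
- manip.ik(position, orientation): joint angles nearest the present ones, or None.
- manip.read_state(): the state.
- manip.capture(name): name is "scene" or "top" or "wrist"; returns a dict with "img" (384x512x3 uint8, red, green, blue), "depth" (384x512 float32, mm along the optical axis (not along the pixel's ray), 0 where there is no reading), "fx", "fy", "cx", "cy" (pixels), "position" and "orientation" of the camera in the world; the wrist camera has in their place "T_tool_cam" (4x4, takes a point from camera to tool coordinates, whose origin is the TCP and whose axes are the flange's). Camera axes: x right, y down, z forward; pixel columns grow to the right and rows downward; lengths in mm; the calibration is good to about 2 mm. A picture is of the moment at which its call begins: read the wrist's pose just before it.
A pose or a line that the arm cannot do raises manip.IKError and nothing moves.
- manip.close_job(): hands the job in; it is judged then, once.
The state is a dict: "time": time; "qpos": joint angles; "qvel": joint speeds; "joint_torque": joint torques, N m; "eef_pos": TCP position; "ee_rot": TCP orientation; "force": force on the tool from outside, world axes, zero at the start; "ft_torque": the same for the moment, N m; "opening": opening from 0.0 (shut) to 1.0 (fully open); "grip_force": force on a finger pad.
Only numpy, scipy, OpenCV 4.12 (cv2) and the standard library are available. Lean on these libraries where they do the work, as an engineer would, in place of code of your own. Each camera call takes 0.05 s, during which the arm holds its last target. There are 200 camera calls.

## Working session

There is one attempt and no reset: what is moved stays moved. The work goes in short steps, each a Python script; the robot and the scene stay as the last script left them, time stands still between calls to the robot, and variables do not carry over. Pictures are saved under pics/ and viewed, at most 10 in all, crops included, and the job is handed in when it is done.

```bash
mkdir -p pics; ls; python3 - <<'E'
from plant import manip
import cv2,numpy as np,pickle
d={n:manip.capture(n) for n in("scene","top")}
pickle.dump(d,open("d.pkl","wb"))
for n in d:
    cv2.imwrite(f"pics/{n}1.png",d[n]["img"][:,:,::-1]); print(n,d[n]["position"],d[n]["orientation"],d[n]["fx"],d[n]["cx"],d[n]["cy"])
s=manip.read_state();print(s["time"],s["ee_rot"],s["force"])
E
```

```text
pics
scene [-351.97448841  589.82812937 1057.85781942] [[-0.57381683 -0.51508221  0.63672958]
 [-0.8189813   0.35901889 -0.44763274]
 [ 0.00196972 -0.77832882 -0.62785378]] 389.0123835443849 259.0987362006399 193.50219304551808
top [-511.53305072   49.70795221 1476.67171559] [[-7.72219098e-02 -7.76047323e-01  6.25929172e-01]
 [-9.97013476e-01  5.95083553e-02 -4.92227975e-02]
 [ 9.51204649e-04 -6.27860898e-01 -7.78324988e-01]] 431.16633792828566 253.14421308209904 186.97209200965077
0.1 [[ 9.38776061e-01  3.44527725e-01 -3.92101415e-04]
 [ 3.44527944e-01 -9.38775623e-01  9.08291058e-04]
 [-5.51637983e-05 -9.87771796e-04 -9.99999511e-01]] [-0.71575868  0.12116351 -0.1941131 ]
```

View pics/scene1.png

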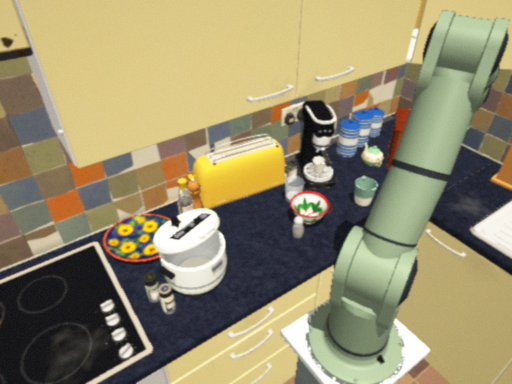

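View pics/top1.png

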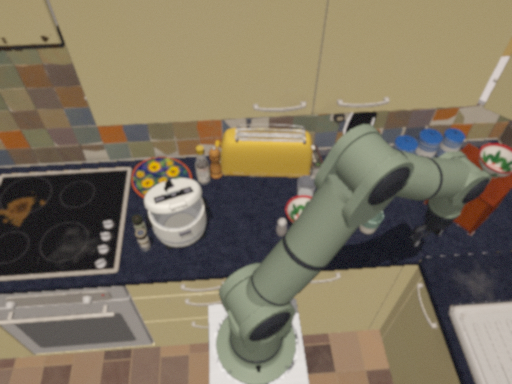

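```bash
cat > h.py <<'E'
import numpy as np,cv2
def cloud(c,T=None):
    v,u=np.mgrid[:384,:512]; z=c["depth"].astype(float)
    P=np.stack([(u-c["cx"])/c["fx"]*z,(v-c["cy"])/c["fy"]*z,z],-1)
    R,t=(c["orientation"],c["position"]) if T is None else (T[:3,:3],T[:3,3])
    W=P@np.asarray(R).T+np.asarray(t); W[z==0]=np.nan
    return W
E
python3 - <<'E'
import pickle,cv2,numpy as np
from h import *
from scipy.optimize import least_squares
d=pickle.load(open("d.pkl","rb"))
A=d["scene"]["img"][195:325,130:250,::-1];B=d["top"]["img"][150:260,115:235,::-1]
cv2.imwrite("pics/crop.png",np.hstack([cv2.resize(A,(400,433),interpolation=2),cv2.resize(B,(400,433),interpolation=2)]))
for n,(v0,v1,u0,u1) in dict(scene=(195,300,145,240),top=(165,260,140,215)).items():
    W=cloud(d[n]);I=d[n]["img"]
    m=np.zeros((384,512),bool);m[v0:v1,u0:u1]=1
    white=(I.min(-1)>90)&(np.ptp(I.astype(int),-1)<40)&m
    b=white&(W[...,2]>25)&(W[...,2]<110);P=W[b]
    r=least_squares(lambda p:np.hypot(P[:,0]-p[0],P[:,1]-p[1])-106,[P[:,0].mean()+80,P[:,1].mean()],loss="soft_l1",f_scale=3)
    print(n,b.sum(),r.x,np.median(abs(r.fun)))
    L=W[white&(W[...,2]>175)];print(len(L),L.min(0),L.max(0))
    # ransac plane
    rng=np.random.default_rng(0);best=0
    for _ in range(500):
        a=L[rng.choice(len(L),3,False)];nn=np.cross(a[1]-a[0],a[2]-a[0]);nn/=np.linalg.norm(nn)+1e-9
        k=abs((L-a[0])@nn)<3
        if k.sum()>best:best=k.sum();K=k
    Q=L[K];c=Q.mean(0);nn=np.linalg.svd(Q-c)[2][2];nn*=np.sign(nn[2]);print(best,c,nn,"tilt",np.arccos(nn[2]),"yaw",np.degrees(np.arctan2(nn[1],nn[0])))
# obstacles top view heights
W=cloud(d["scene"])
for n,(u,v) in dict(spA=(151,282),spB=(167,290),oil=(184,185)).items():print(n,W[v,u])
E
```

```text
scene 1683 [486.71527214 274.98708942] 7.36984515799449
1847 [396.47291257 168.6939827  176.92213851] [595.17893334 376.30347007 261.49489221]
1065 [494.05931197 276.47686717 222.00748843] [0.37830113 0.12257348 0.91753147] tilt 0.40896858017055365 yaw 17.952859959786924
top 1052 [488.05740892 268.32059807] 4.201301841240543
1417 [397.28875502 165.55909492 176.30135011] [598.8156516  375.15382833 265.29998468]
803 [498.83535467 272.19143077 222.37661069] [0.38486586 0.12334086 0.9146941 ] tilt 0.4160459545504585 yaw 17.769487585492914
spA [456.78320911 425.00474039  98.47191753]
spB [396.79250524 398.59700249 104.04151332]
oil [717.28398787 170.76272053 196.51381346]
```

View pics/crop.png

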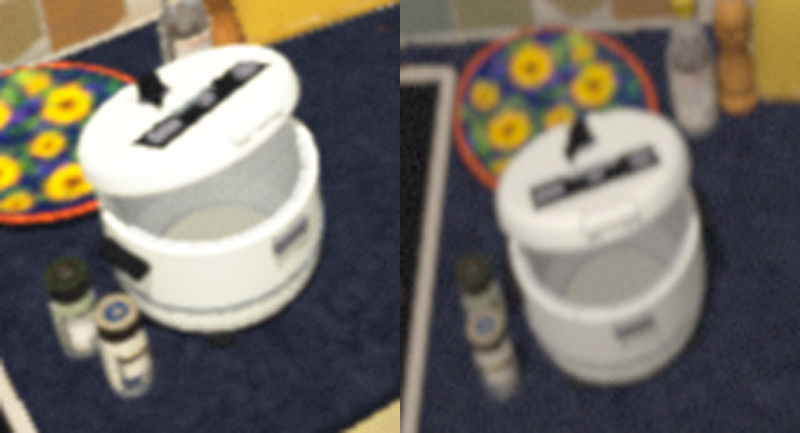

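```bash
python3 - <<'E'
import pickle,numpy as np
from h import *
from plant import manip
d=pickle.load(open("d.pkl","rb"));W=cloud(d["scene"])
for p in [(318,105),(318,185),(350,125),(240,140),(300,175)]:print(p,W[p[1],p[0]].round())
y=np.radians(17.9)
def R(a):return np.array([[np.cos(a),np.sin(a),0],[np.sin(a),-np.cos(a),0],[0,0,-1]])
c,s=np.cos(y),np.sin(y)
for k in range(4):
    for p in([165,-450,330],[410,247,330],[382,240,192],[500,330,200]):
        q=manip.ik(p,R(y+k*np.pi/2));print(k,p,None if q is None else np.round(q,2))
E
```

```text
(318, 105) [ 764. -503.  304.]
(318, 185) [ 602. -395.   20.]
(350, 125) [ 733. -694.  162.]
(240, 140) [ 889. -181.  179.]
(300, 175) [ 707. -381.   17.]
0 [165, -450, 330] [ 1.13  0.17 -0.04  1.81  0.01  1.16 -0.17]
0 [410, 247, 330] [ 0.34  0.42 -1.33  1.77  0.42  1.29 -2.35]
0 [382, 240, 192] [ 0.19  0.49 -1.15  2.03  0.55  0.98 -2.5 ]
0 [500, 330, 200] [-0.06  0.66 -0.95  1.66  0.58  1.13 -2.43]
1 [165, -450, 330] [ 1.43  0.19 -0.4   1.8   0.08  1.17  1.33]
1 [410, 247, 330] [ 0.28  0.36 -1.21  1.78  0.36  1.25 -0.71]
1 [382, 240, 192] [ 0.16  0.47 -1.1   2.03  0.52  0.95 -0.9 ]
1 [500, 330, 200] [ 0.07  0.8  -1.24  1.65  0.79  1.28 -1.01]
2 [165, -450, 330] [ 2.13  0.47 -1.41  1.77  0.48  1.32  2.5 ]
2 [410, 247, 330] [ 0.19  0.31 -1.07  1.78  0.29  1.22  0.93]
2 [382, 240, 192] [ 0.1   0.43 -1.01  2.03  0.46  0.92  0.73]
2 [500, 330, 200] [ 0.08  0.82 -1.27  1.65  0.81  1.3   0.54]
3 [165, -450, 330] [ 0.82  0.17  0.33  1.83 -0.06  1.15 -1.67]
3 [410, 247, 330] [ 0.31  0.38 -1.26  1.77  0.38  1.27  2.4 ]
3 [382, 240, 192] [ 0.25  0.56 -1.27  2.02  0.63  1.03  2.13]
3 [500, 330, 200] [ 0.08  0.82 -1.28  1.65  0.81  1.3   2.11]
```

```bash
cat >> h.py <<'E'
from plant import manip
Y=np.radians(17.9);ex=np.array([np.cos(Y),np.sin(Y),0]);ey=np.array([-np.sin(Y),np.cos(Y),0])
C=ex*546+ey*108.5
ROT=np.column_stack([-ex,ey,[0,0,-1]])   # tool x = -cooker x, tool y = cooker y
def cw(x,y,z): return C+x*ex+y*ey+np.array([0,0,z])   # z = world height of TCP
def force(): return np.array(manip.read_state()["force"])
E
python3 - <<'E'
from h import *
t=lambda:round(manip.read_state()["time"],2)
manip.move_l([165,-450,340],max_speed=250);print(t())
manip.grip(0.0,20);print(t())
q=manip.ik(cw(-72,0,320),ROT);print(np.round(q,2))
manip.set_joints(q);print(t(),force(),manip.read_state()["eef_pos"]-cw(-72,0,320))
manip.move_l(cw(-72,0,300));print(t(),force())
c=manip.capture("wrist");cv2.imwrite("pics/w1.png",c["img"][:,:,::-1])
s=manip.capture("scene");cv2.imwrite("pics/s2.png",cv2.resize(s["img"][120:330,100:380,::-1],(784,588)))
print(c["T_tool_cam"])
E
```

```text
1.02
1.78
[ 0.21  0.35 -1.11  1.78  0.34  1.22  0.89]
4.41 [ 0.40875592 -0.56344439 -0.11732656] [ 0.45800196 -0.754217   -0.11237909]
4.69 [-0.33718895  1.05182847  0.14632837]
[[ 3.67692339e-04 -9.56003751e-01 -2.93354212e-01  7.50027133e+01]
 [ 9.99999932e-01  3.51339926e-04  1.08435557e-04 -6.40491801e-01]
 [-5.97751886e-07 -2.93354232e-01  9.56003815e-01 -1.57080616e+02]
 [ 0.00000000e+00  0.00000000e+00  0.00000000e+00  1.00000000e+00]]
```

View pics/s2.png

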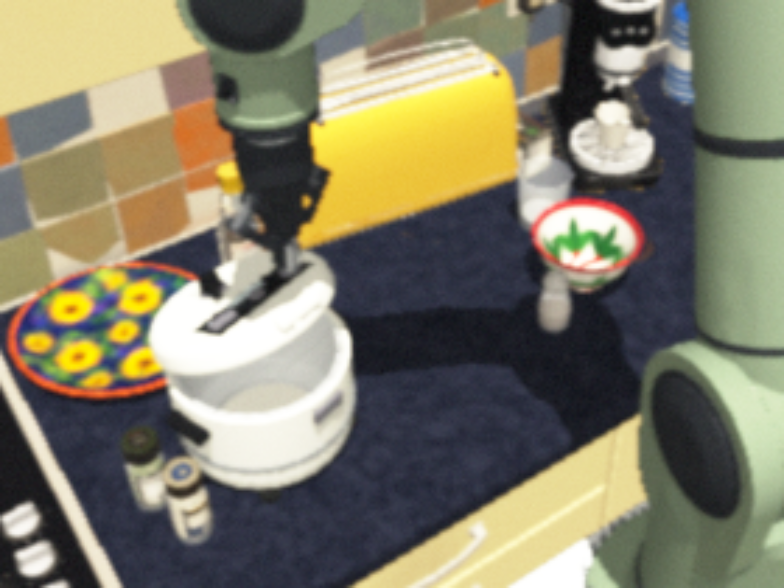

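View pics/w1.png

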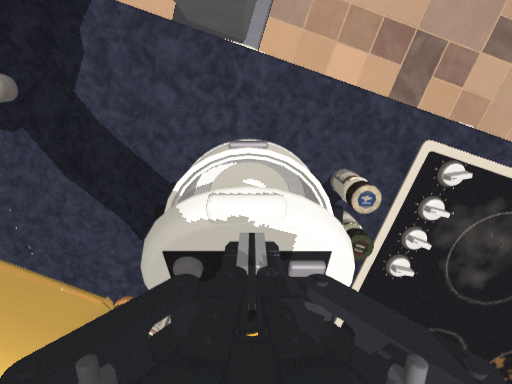

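```bash
cat >> h.py <<'E'
def wristcloud():
    s=manip.read_state();c=manip.capture("wrist")
    T=np.eye(4);T[:3,:3]=s["ee_rot"];T[:3,3]=s["eef_pos"]
    return c,cloud(c,T@c["T_tool_cam"])
def cook(W): D=W-C; return np.stack([D@ex,D@ey,W[...,2]],-1)
E
python3 - <<'E'
from h import *
c,W=wristcloud();K=cook(W)
for p in [(247,196),(247,207),(247,218),(212,207),(283,207),(187,267),(308,268),(253,237),(160,245),(335,245),(247,145)]:print(p,K[p[1],p[0]].round(1))
E
```

```text
(247, 196) [-82.7  -3.9 253.5]
(247, 207) [-76.2  -3.9 259.9]
(247, 218) [-66.7  -4.  258.1]
(212, 207) [-75.8 -30.  258.9]
(283, 207) [-75.9  22.9 259.1]
(187, 267) [-16.7 -55.6 245.4]
(308, 268) [-15.   48.  244.3]
(253, 237) [-8.320e+01  2.000e-01  3.254e+02]
(160, 245) [-36.  -77.6 242.6]
(335, 245) [-35.6  70.1 241.7]
(247, 145) [-105.1   -5.7  126.8]
```

```bash
sed -i 's/^C=.*/C=ex*544+ey*104.8/' h.py; python3 - <<'E'
from h import *
f0=force();t0=manip.read_state()["time"]
def lip(f): return 112-210*np.cos(f)+34.5*np.sin(f),140+210*np.sin(f)+34.5*np.cos(f)
phi=.46;log=[]
while phi>-.03:
    x,z=lip(phi)
    manip.move_l(cw(x-2,0,z+17),max_speed=70)
    f=force()-f0;s=manip.read_state();log.append((round(phi,3),round(s["time"]-t0,2),*f.round(1),*cook(np.array(s["eef_pos"])).round(1)))
    if abs(f[2])>6 or np.linalg.norm(f)>8: break
    phi-=.03 if phi>.06 else .006
for l in log[::2]+log[-3:]:print(*l)
manip.wait(.2);print(force()-f0)
E
```

```text
0.46 0.44 -0.4 0.3 0.6 -62.9 0.0 280.8
0.4 0.94 0.7 -0.7 1.3 -70.3 -0.1 270.4
0.34 1.44 0.6 -0.0 0.6 -76.7 -0.1 259.3
0.28 1.94 0.7 -0.3 1.0 -82.5 -0.1 247.9
0.22 2.44 0.1 -1.5 0.9 -87.7 -0.1 236.2
0.16 2.94 1.0 -0.1 0.5 -92.1 -0.1 224.2
0.1 3.44 0.1 -1.0 -0.1 -95.7 -0.1 212.0
0.04 3.94 1.5 0.1 1.1 -98.7 -0.1 199.5
0.028 4.44 0.2 -0.1 0.3 -99.0 0.0 197.3
0.016 4.94 -0.3 -0.8 0.3 -99.5 0.0 194.8
0.004 5.44 -0.1 -0.1 0.6 -99.9 -0.0 192.3
-0.008 5.94 0.7 -1.0 0.4 -100.3 -0.0 189.7
-0.02 6.44 0.3 -0.6 1.7 -100.7 0.0 187.2
-0.014 6.19 0.5 0.2 0.4 -100.5 0.0 188.5
-0.02 6.44 0.3 -0.6 1.7 -100.7 0.0 187.2
-0.026 6.69 0.9 0.2 0.6 -100.8 -0.0 186.0
[ 0.16060726 -1.07216058  0.37934792]
```

```bash
python3 - <<'E'
from h import *
c,W=wristcloud();K=cook(W);cv2.imwrite("pics/w2.png",c["img"][:,:,::-1])
np.save("K.npy",K);print(manip.read_state()["opening"],manip.read_state()["time"])
E
```

```text
-0.002705463439673526 11.7833
```

View pics/w2.png

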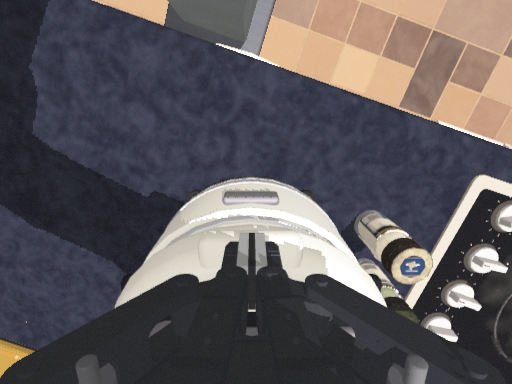

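```bash
python3 - <<'E'
import numpy as np
K=np.load("K.npy")
for p in [(205,250),(212,245),(215,262),(290,250),(295,262),(170,275),(253,238),(250,198),(250,222),(250,212)]:print(p,K[p[1],p[0]].round(1))
E
```

```text
(205, 250) [-99.  -26.8 200.1]
(212, 245) [-101.6  -22.9  199.1]
(215, 262) [-90.8 -21.6 199.1]
(290, 250) [-98.6  21.3 199.3]
(295, 262) [-90.1  24.7 197.9]
(170, 275) [-80.1 -49.2 196. ]
(253, 238) [-1.117e+02  2.000e-01  2.109e+02]
(250, 198) [-106.2   -1.8  126.8]
(250, 222) [-36.   -2.4   8.7]
(250, 212) [-98.9  -1.7 139.3]
```

```bash
python3 - <<'E'
import numpy as np
K=np.load("K.npy")
for v in range(226,275,4):print(v,[K[v,u].round(0).tolist() for u in (228,240,253,264,275)])
E
python3 -c "
from h import *
s=manip.read_state();print(s['eef_pos'],s['force'],cook(np.array(s['eef_pos'])));print(s['ee_rot'])"
```

```text
226 [[-30.0, -31.0, 8.0], [-101.0, -8.0, 172.0], [-102.0, 0.0, 173.0], [-101.0, 8.0, 171.0], [-30.0, 30.0, 7.0]]
230 [[-100.0, -16.0, 176.0], [-101.0, -8.0, 177.0], [-101.0, 0.0, 178.0], [-101.0, 7.0, 177.0], [-100.0, 15.0, 176.0]]
234 [[-105.0, -14.0, 192.0], [-112.0, -7.0, 206.0], [-112.0, 0.0, 207.0], [-105.0, 7.0, 192.0], [-105.0, 13.0, 193.0]]
238 [[-104.0, -14.0, 195.0], [-112.0, -6.0, 211.0], [-112.0, 0.0, 211.0], [-112.0, 6.0, 211.0], [-104.0, 13.0, 195.0]]
242 [[-103.0, -14.0, 198.0], [-112.0, -6.0, 215.0], [-113.0, 0.0, 217.0], [-112.0, 6.0, 215.0], [-103.0, 13.0, 199.0]]
246 [[-108.0, -13.0, 213.0], [-112.0, -6.0, 220.0], [-112.0, 0.0, 220.0], [-112.0, 5.0, 221.0], [-108.0, 11.0, 212.0]]
250 [[-108.0, -12.0, 217.0], [-112.0, -6.0, 224.0], [-112.0, 0.0, 224.0], [-112.0, 5.0, 224.0], [-108.0, 11.0, 218.0]]
254 [[-108.0, -12.0, 220.0], [-112.0, -6.0, 228.0], [-112.0, 0.0, 228.0], [-113.0, 5.0, 230.0], [-108.0, 11.0, 222.0]]
258 [[-108.0, -12.0, 224.0], [-112.0, -6.0, 231.0], [-112.0, 0.0, 231.0], [-112.0, 5.0, 232.0], [-108.0, 11.0, 224.0]]
262 [[-108.0, -11.0, 228.0], [-112.0, -6.0, 235.0], [-112.0, 0.0, 235.0], [-111.0, 5.0, 234.0], [-108.0, 10.0, 229.0]]
266 [[-113.0, -10.0, 240.0], [-112.0, -5.0, 238.0], [-111.0, 0.0, 237.0], [-112.0, 5.0, 238.0], [-113.0, 9.0, 240.0]]
270 [[-115.0, -10.0, 246.0], [-113.0, -5.0, 243.0], [-110.0, 0.0, 239.0], [-113.0, 4.0, 243.0], [-115.0, 9.0, 245.0]]
274 [[-114.0, -10.0, 248.0], [-113.0, -5.0, 245.0], [-108.0, 0.0, 238.0], [-113.0, 4.0, 246.0], [-114.0, 8.0, 248.0]]
[389.53087634 235.91930544 186.03488226] [-0.33950847  0.35389698 -0.82015642] [-1.00813238e+02 -2.54018540e-02  1.86034882e+02]
[[-9.51615723e-01 -3.07290605e-01  7.55523059e-06]
 [-3.07290605e-01  9.51615723e-01 -4.87080612e-06]
 [-5.69292326e-06 -6.95678707e-06 -1.00000000e+00]]
```

```bash
python3 -c "
import cv2
i=cv2.imread('pics/w2.png')[180:300,170:330];cv2.imwrite('pics/w2c.png',cv2.resize(i,(800,600),interpolation=0))"
```

```text
(no output)
```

View pics/w2c.png

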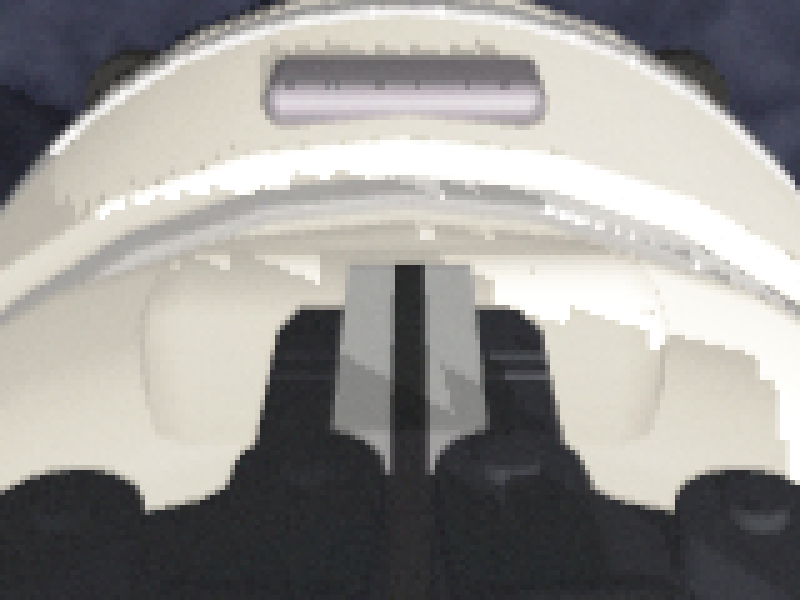

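```bash
cat >> h.py <<'E'
def favg(n=4):
    F=[]
    for _ in range(n): F.append(force()); manip.wait(.01)
    return np.mean(F,0)
E
python3 - <<'E'
from h import *
z=186.;log=[]
while z>150:
    z-=3 if z>168 else 1
    manip.move_l(cw(-101,0,z),max_speed=70); f=favg();log.append((z,*f.round(1)))
    if f[2]>4.5: break
for l in log:print(*l)
c,W=wristcloud();K=cook(W);np.save("K.npy",K);cv2.imwrite("pics/w3.png",c["img"][:,:,::-1])
for p in [(205,250),(212,245),(215,262),(290,250),(295,262),(170,275)]:print(p,K[p[1],p[0]].round(1))
s=manip.read_state();print(s["time"],s["eef_pos"][2])
E
```

```text
183.0 0.1 -0.2 0.3
180.0 0.1 0.1 0.4
177.0 0.1 0.2 0.0
174.0 -0.0 -0.2 0.5
171.0 0.0 -0.8 0.1
168.0 0.1 -0.1 0.8
167.0 0.7 0.0 -0.3
166.0 0.1 -0.2 0.1
165.0 -0.1 0.0 -0.0
164.0 -0.4 -0.1 -0.2
163.0 -0.1 0.1 0.1
162.0 0.0 -0.2 0.0
161.0 -0.2 -0.1 0.1
160.0 0.6 -0.4 0.1
159.0 -1.3 -0.6 3.1
158.0 -3.7 -2.0 8.4
(205, 250) [-99.  -26.8 171.6]
(212, 245) [-103.1  -22.5  173.3]
(215, 262) [-92.3 -21.2 173.1]
(290, 250) [-99.6  21.1 172.6]
(295, 262) [-92.4  24.2 173.3]
(170, 275) [-82.8 -48.  171.5]
16.3667 158.1249437461882
```

```bash
python3 - <<'E'
from h import *
manip.move_l(cw(-101,0,172),max_speed=80)
manip.move_l(cw(20,30,270),max_speed=200)
c,W=wristcloud();K=cook(W);np.save("K.npy",K);cv2.imwrite("pics/w4.png",c["img"][:,:,::-1])
print(manip.read_state()["time"])
E
```

```text
17.6833
```

View pics/w4.png

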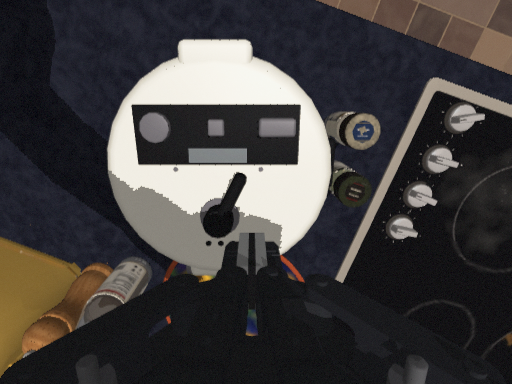

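Excellent view: lid shut; start key (154,127), cancel (216,127), programme (277,127), lever end (240,177), pivot (218,218).

```bash
python3 - <<'E'
import numpy as np
K=np.load("K.npy")
for n,(u,v) in dict(start=(154,127),cancel=(216,127),prog=(277,127),lend=(240,177),lmid=(231,195),piv=(218,218),lid=(180,190),liddots=(175,169),lip=(215,50)).items():print(n,np.nanmedian(K[v-2:v+3,u-2:u+3].reshape(-1,3),0).round(1))
E
```

```text
start [-40.2 -52.6 183.5]
cancel [-40.2  -0.6 183.4]
prog [-40.3  50.6 183.4]
lend [ -0.3  19.6 196. ]
lmid [ 15.   11.8 197.6]
piv [3.600e+01 1.000e-01 1.975e+02]
lid [ 17.5 -37.2 174.3]
liddots [ -2.6 -40.3 174.9]
lip [-100.3   -0.4  173.8]
```

```bash
python3 - <<'E'
from h import *
manip.move_l(cw(8,64,225),max_speed=200)
f0=favg(6)
manip.move_l(cw(8,64,170),max_speed=120)
y=60.;log=[]
while y>-35:
    y-=4 if y>14 else 1.5
    manip.move_l(cw(8,y,170),max_speed=80); f=favg(3)-f0;log.append((round(y,1),round(f@ex,1),round(f@ey,1),round(f[2],1)))
    if f@ey>3.5 or np.linalg.norm(f)>7: break
for l in log:print(*l)
c,W=wristcloud();cv2.imwrite("pics/w5.png",c["img"][:,:,::-1]);print(manip.read_state()["time"])
E
```

```text
56.0 -0.5 0.4 -0.0
52.0 -0.0 0.4 -0.1
48.0 -0.6 0.5 0.3
44.0 0.2 0.7 0.1
40.0 0.3 0.9 0.1
36.0 -0.2 0.5 -0.7
32.0 -0.8 1.0 0.1
28.0 -0.8 1.0 0.3
24.0 -0.5 0.0 0.0
20.0 -0.2 0.6 0.2
16.0 -0.1 0.0 -0.1
12.0 -0.1 1.3 -0.3
10.5 -0.2 1.2 -0.3
9.0 0.5 1.9 -0.0
7.5 0.4 1.6 0.1
6.0 0.5 1.3 -0.2
4.5 0.3 1.6 -0.3
3.0 -0.1 1.4 0.1
1.5 -0.0 0.8 -0.2
0.0 -0.2 0.8 -0.0
-1.5 0.1 1.3 0.2
-3.0 -0.5 1.5 -0.3
-4.5 -0.0 1.6 -0.3
-6.0 -1.0 5.4 -0.1
25.4333
```

```bash
python3 - <<'E'
from h import *
manip.move_l(cw(8,10,170),max_speed=100)
manip.move_l(cw(20,50,265),max_speed=200)
c,W=wristcloud();K=cook(W);cv2.imwrite("pics/w6.png",c["img"][:,:,::-1])
I=c["img"].max(-1);m=(I<70)&(K[...,2]>190)&(K[...,2]<204)&(abs(K[...,1])<60)&(K[...,0]<45)&(K[...,0]>-20)
P=K[m];a=P[P[:,0]<np.percentile(P[:,0],8)].mean(0);print(m.sum(),a,P.mean(0))
u=a-np.array([37,-.4,0]);print("angle",np.degrees(np.arctan2(u[1],-u[0])))
print(manip.read_state()["time"])
E
```

```text
1050 [  6.21432373 -28.50850212 195.30681614] [ 26.82264903 -11.29429341 195.96316225]
angle -42.397276593242964
26.4583
```

View pics/w6.png

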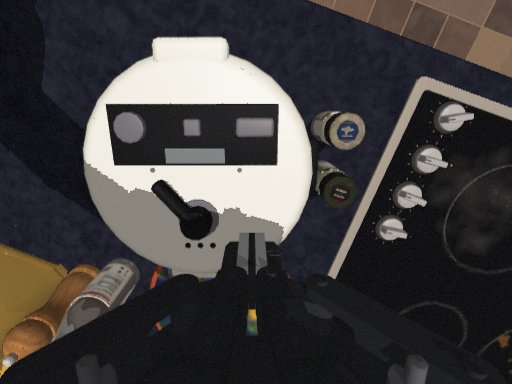

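```bash
python3 - <<'E'
from h import *
for y in (51,-52.5):
    manip.move_l(cw(-41,y,195),max_speed=200)
    f0=favg(6);manip.move_l(cw(-41,y,172),max_speed=80);z=171.
    log=[]
    while z>158:
        z-=1; manip.move_l(cw(-41,y,z),max_speed=60);f=(favg(3)-f0);log.append((z,*f.round(1)))
        if f[2]>7: break
    print(*log,sep="\n")
    manip.move_l(cw(-41,y,195),max_speed=100)
    print(manip.read_state()["time"])
manip.move_l(cw(-60,-30,280),max_speed=200)
c,W=wristcloud();cv2.imwrite("pics/w7.png",c["img"][:,:,::-1]);np.save("K.npy",cook(W));print(manip.read_state()["time"],force())
E
```

```text
(170.0, np.float64(-0.0), np.float64(-0.2), np.float64(0.1))
(169.0, np.float64(0.0), np.float64(0.3), np.float64(0.8))
(168.0, np.float64(0.8), np.float64(-0.2), np.float64(1.7))
(167.0, np.float64(0.7), np.float64(0.1), np.float64(2.4))
(166.0, np.float64(0.8), np.float64(0.1), np.float64(3.2))
(165.0, np.float64(0.5), np.float64(0.4), np.float64(3.6))
(164.0, np.float64(-1.1), np.float64(-0.8), np.float64(8.5))
29.9417
(170.0, np.float64(-0.3), np.float64(-0.4), np.float64(0.1))
(169.0, np.float64(0.4), np.float64(-0.7), np.float64(0.5))
(168.0, np.float64(0.7), np.float64(-0.5), np.float64(2.1))
(167.0, np.float64(0.7), np.float64(-0.4), np.float64(2.7))
(166.0, np.float64(1.2), np.float64(-0.2), np.float64(3.3))
(165.0, np.float64(1.3), np.float64(-1.2), np.float64(3.9))
(164.0, np.float64(-0.5), np.float64(-2.4), np.float64(8.7))
33.475
34.125 [ 0.10384581 -0.08036155  0.38269939]
```

Both keys show the spring ramp, then the firm stop, and have been released. The arm is clear, so I'm handing in.

```bash
python3 -c "
from h import *
K=np.load('K.npy')
print('lip z',np.nanmedian(K[...,2][(abs(K[...,0]+99)<4)&(abs(abs(K[...,1])-22)<6)&(K[...,2]>150)&(K[...,2]<240)]))
print(manip.close_job())"
```

```text
lip z 173.87162649984543
the job is handed in; nothing more can be done
None
```

The lid is shut, the vent lever is across at its sealed end, and the programme key then the start key were each pressed to the stop (at most about 9 N) and released. Cancel was not pressed, nothing else was touched, and I handed the job in at about 34 s.

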